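Roll the tin onto the scanner

TASK

Ring up the tin that lies on its side on the stall counter. Push on its top with the fingertips, keeping them above the tin's mid-height, so that it rolls along the counter onto the dark scanner window and stops lying along the red stripe, its middle over the stripe; then press the green key right down and let it go. Do not grasp, lift or upend the tin, do not press the key before the tin lies still on the stripe, and leave everything else on the counter where it is.

Things in the scene. Friction and masses are not known exactly. Their poses are not given: they have to be found in the camera images.
- tin: Closed tin on its side, a plain cylinder 66 mm thick, 104 mm long, 0.15-0.4 kg, yellow with green label. Origin at its middle on its axis (33 mm up); x along its length, y and z turn as it rolls. Starts parallel to the stripe (4 deg), 140-200 mm left or right of it: rolling straight takes it there. Wet, slippery (friction 0.2): pushed behind its top, with tips 10-20 mm above its axis, it rolls; it stops within mm once a slow push ends.
- scanner: Scanner, fixed, flush with the counter. Origin at the middle of the red stripe, at counter height; z up, x along the stripe (away from the robot within 0.25 rad), y across it to the left. Dark window 174 (x) by 114 (y) mm with steel rim; the stripe runs its full length, 30 mm wide. A grey key panel, 60 (x) by 110 (y) mm, 10 mm high, is centred at x = -145 mm, on the robot's side.
- key_top (a point): Middle of the top of the round green key, 30 mm in diameter, in a black collar of 46 mm at the middle of the key panel; its top is 32 mm above the counter when up. It is pressed straight down.
- key (a joint): How far the green key is pressed: 0 up, 0.006 m fully down; a spring (5 N at the bottom) brings it back.
- jar: Bystander: amber jar with black lid, 64 mm across, 85 mm tall, standing on the other side of the window from the tin. Origin under its middle.
- urchin_a: Bystander: half sea urchin shell, about 100 mm across its spines, 40 mm high, beyond the window. Origin under its middle.
- urchin_b: Bystander: the other half sea urchin shell, the same.
- sauce: Bystander: green sauce bottle with yellow cap, 56 mm across, 170 mm tall, to the left. Origin under its middle.
- cup: Bystander: blue cup, 72 mm across, 75 mm tall, to the right. Origin under its middle.
- dish: Bystander: small white dish, 100 mm across, 22 mm high, to the right. Origin under its middle.
- spoon: Bystander: spoon lying to the left, nearer the robot. Origin under its middle.
Mind the look-alikes: they are no part of the job. Leave any pink or purple look-alike of the tin alone.

How it is judged:
By the outcome, as a careful person would: the job done as asked, in the order asked, and still so for the second after the job is handed in, with the robot touching nothing.
It also fails if it takes over 59 s, if anything falls off the work surface, if the arm or the gripper's body presses on something with over 40 N, if the wrist force passes 120 N, or if a joint passes its speed limit or range.

ROBOT

A 7-joint arm with a two-finger parallel gripper is mounted at the origin on the work surface. World frame = base frame: x ahead of the robot, y to its left, z up, the work surface at z = 0. Lengths are in m, angles in rad, forces in N, time in s.
With the tool pointing down it reaches from about 0.4 to 0.85 m from the base axis. Payload 10.4 kg.
Tool frame: the origin (TCP) lies at the very end of the fingers, on their centre line; the grasp point (between the pads) lies 19 mm behind it (r.pinch_z is the distance from the TCP to the grasp point, in m); z points along the fingers, y is the line along which they close (so a half turn about z gives the same grasp; the last joint's range is limited). The gripper opens to 87 mm and grips with 3 to 60 N. Pads are 19 mm wide; open, the fingers measure 117 mm over their backs; the gripper's body (75 mm by 190 mm) begins 51 mm behind the grasp point.
Start: joints at [-1.248, 0.332, -0.065, 1.46, 0.022, 1.35, -0.088], TCP at [0.212, 0.588, 0.223] pointing down, gripper open.
Joint ranges: [-2.6, 2.6], [-0.5, 2.12], [-1.47, 1.34], [0.16, 2.42], [-1.27, 4.41], [0.06, 2.06], [-2.6, 2.6]. Speed limits (rad/s): [2.22, 2.22, 2.79, 2.79, 3.14, 3.14, 3.14].

INTERFACE

Orientations are given as a unit quaternion [x, y, z, w].
In Python, from bench import sensors, vision, r gives the robot as it stands.
- The arm moves only by the shell command python3 -m crank 'ROWS' [OPENING] [FORCE]. ROWS is JSON, a list of rows, each a list of 2 entries, a list of its own where there are three numbers: the shift along the tool's x, y, z normalised to -1 to 1, where 1 is 3 cm, then the turn about the tool's z normalised to -1 to 1, where 1 is 8 degrees. A call has 1 to 12 rows; each row shifts and turns the commanded pose from where the row before left it, along the tool's axes as they then stand; what a row does not reach is not made up. A row lasts 1/8 s, in which the tool goes at most 62.5 mm and 10.7 degrees, less where a joint would pass 70% of its speed; a pose out of reach is approached as far as the arm can. A call with a number of a shift or a turn outside -1 to 1 is refused whole. A call with a gripper value outside its range is refused whole. OPENING is the opening, from 0 (shut) to 1 (fully open), set as the call begins (- or left out, the last holds). The fingers move at their own pace and stop on an object; FORCE is the grip in N (left out, the last holds). Time passes only in rows, so rows that do not move let the fingers close. It gives the time, the measured TCP pose, the force, the opening and the grip force at its end, in the units of the state.
- sensors.read_state(): the state, without advancing time (a new reading comes with each control period).
- vision.camera(name): name is "scene" or "side" or "wrist"; returns the picture (384x512x3 uint8, red, green, blue); there is no depth.
- vision.camera_model(name): a dict with "vertical_fov" (degrees; the focal length in pixels is half the picture's height over the tangent of half this angle, whatever the lens; pixels are square), "cx", "cy" (the principal point, pixels), "camera_from_world" (4x4, takes a point from world to camera coordinates); the wrist camera has in their place "hand_eye" (4x4, takes a point from camera to tool coordinates, whose origin is the TCP and whose axes are the flange's). Camera axes: x right, y down, z forward; pixel columns grow to the right and rows downward; lengths in m; the calibration is good to about 2 mm. The wrist camera is an equidistant fisheye: a pixel r from the principal point sees the ray r / f radians off the axis. A picture is of the moment at which its call begins: read the wrist's pose just before it. camera_model takes no time and is no camera call.
- r.close_job(): hands the job in; it is judged then, once.
The state is a dict: "time": time; "joint_positions": joint angles; "joint_vel": joint speeds; "joint_torque": joint torques, N m; "ee_pos": TCP position; "eef_rot": TCP orientation; "ft_force": force on the tool from outside, world axes, zero at the start; "torque": the same for the moment, N m; "width": finger opening in m; "grip_force": force on a finger pad.
Only numpy, scipy, OpenCV 4.12 (cv2) and the standard library are available. Lean on these libraries where they do the work, as an engineer would, in place of code of your own. Each camera call takes 0.05 s, during which the arm holds its last target. There are 200 camera calls.

## Working session

There is one attempt and no reset: what is moved stays moved. The work goes in short steps, Python scripts to look and compute and a shell command to move; the robot and the scene stay as the last step left them, time stands still between calls to the robot, and variables do not carry over. Pictures are saved under pics/ and viewed, at most 10 in all, crops included, and the job is handed in when it is done.

```bash
ls; mkdir -p pics; python3 - <<'E'
from bench import sensors, vision, r
import cv2,numpy as np
s=sensors.read_state();print({k:np.round(s[k],3) for k in('time','ee_pos','eef_rot','width','ft_force')})
for n in('scene','side'):
    cv2.imwrite(f'pics/{n}0.png',vision.camera(n)[:,:,::-1]);m=vision.camera_model(n);print(n,m['vertical_fov'],m['cx'],m['cy'],np.round(m['camera_from_world'],3).tolist())
E
```

```text
pics
{'time': np.float64(0.0), 'ee_pos': array([0.212, 0.588, 0.222]), 'eef_rot': array([ 0.172,  0.985, -0.001, -0.   ]), 'width': np.float64(0.087), 'ft_force': array([-0.457, -0.156, -0.274])}
scene 57.56873894768548 254.08810604445887 192.9367100947715 [[0.082, 0.997, -0.013, -0.033], [0.805, -0.074, -0.588, -0.381], [-0.587, 0.038, -0.808, 1.432], [0.0, 0.0, 0.0, 1.0]]
side 56.428081559880624 242.75610842583825 195.38657075268833 [[0.937, -0.349, 0.02, -0.488], [-0.2, -0.582, -0.788, 0.161], [0.286, 0.735, -0.615, 0.966], [0.0, 0.0, 0.0, 1.0]]
```

View pics/scene0.png

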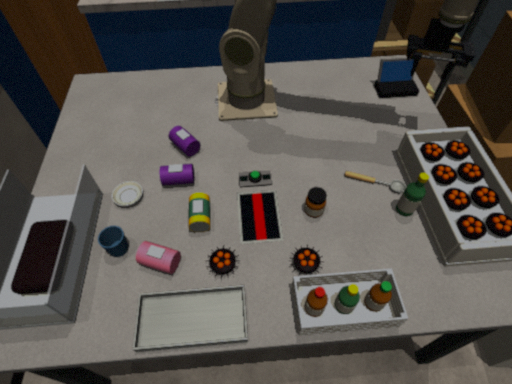

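View pics/side0.png

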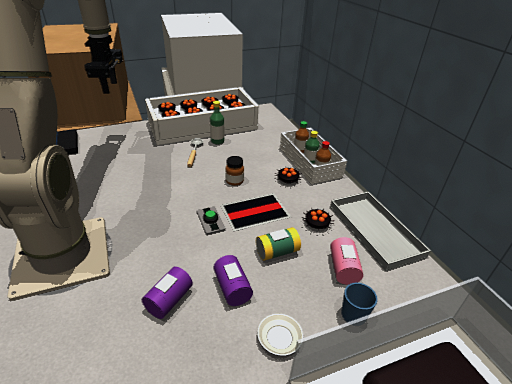

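The scene view shows the tin at (199,212), right of the stripe (260,216), with the green key at (255,175) and the jar at (316,200). In the side view the tin is at (278,243), the stripe at (255,211) and the key at (210,215). Next I'll measure them.

```bash
cat > h.py <<'E'
from bench import sensors, vision, r
import cv2,numpy as np
from scipy.spatial.transform import Rotation as R
def ray(n,uv,pose=None):
    m=vision.camera_model(n);uv=np.atleast_2d(np.array(uv,float));f=192/np.tan(np.radians(m['vertical_fov']/2))
    d=np.c_[(uv-[m['cx'],m['cy']])/f,np.ones(len(uv))]
    if n=='wrist':
        p=d[:,:2];a=np.linalg.norm(p,axis=1,keepdims=True)+1e-9
        d=np.c_[p/a*np.sin(a),np.cos(a)];T=np.eye(4);T[:3,:3]=R.from_quat(pose[1]).as_matrix();T[:3,3]=pose[0];T=T@m['hand_eye']
    else: T=np.linalg.inv(m['camera_from_world'])
    d=d@T[:3,:3].T
    return T[:3,3],d/np.linalg.norm(d,axis=1,keepdims=True)
def plane(n,uv,z,pose=None):
    c,d=ray(n,uv,pose);return c+d*((z-c[2])/d[:,2])[:,None]
def tri(a,b):
    A=0;B=0
    for c,d in(a,b):
        P=np.eye(3)-np.outer(d[0],d[0]);A=A+P;B=B+P@c
    p=np.linalg.solve(A,B);return p,[np.linalg.norm(np.cross(p-c,d[0])) for c,d in(a,b)]
def mask(img,ranges,box):
    h=cv2.cvtColor(img,cv2.COLOR_RGB2HSV);m=sum(cv2.inRange(h,np.array(a),np.array(b)) for a,b in ranges)
    k=np.zeros_like(m);x0,y0,x1,y1=box;k[y0:y1,x0:x1]=255
    return cv2.bitwise_and(m,k)
def biggest(m):
    c,_=cv2.findContours(m,cv2.RETR_EXTERNAL,cv2.CHAIN_APPROX_NONE);return max(c,key=cv2.contourArea)
def cen(c):
    m=cv2.moments(c);return [m['m10']/m['m00'],m['m01']/m['m00']]
RED=[((0,150,90),(8,255,255)),((172,150,90),(180,255,255))]
YG=[((20,110,60),(90,255,255))]
GREEN=[((45,130,70),(80,255,255))]
E
cat > meas.py <<'E'
from h import *
B={'scene':dict(tin=(180,185,280,240),red=(235,185,285,245),key=(240,165,270,185)),'side':dict(tin=(210,222,305,268),red=(218,195,290,228),key=(200,203,220,226))}
R_={}
for n in B:
    im=vision.camera(n)
    for k,c in(('tin',YG),('red',RED),('key',GREEN)):
        q=biggest(mask(im,c,B[n][k]))
        if k=='tin': q=cv2.convexHull(q)
        R_[n,k]=q;print(n,k,np.round(cen(q),1),cv2.contourArea(q),np.round(cv2.minAreaRect(q)[1],1))
    p=plane(n,R_[n,'red'][:,0],0)[:,:2].astype(np.float32)*1000
    b=cv2.minAreaRect(p);print('stripe',b)
    v=cv2.fitLine(p,cv2.DIST_L2,0,0,0).ravel();print(' dir',np.degrees(np.arctan2(v[1],v[0])))
    y=mask(im,[((20,150,90),(33,255,255))],B[n]['tin'])
    c,_=cv2.findContours(y,cv2.RETR_EXTERNAL,cv2.CHAIN_APPROX_NONE);c=sorted(c,key=cv2.contourArea)[-2:]
    for q in c: print(' yellow',np.round(cen(q),1),plane(n,cen(q),.045).round(3))
for k in('tin','red','key'): print(k,tri(*[ray(n,cen(R_[n,k])) for n in B]))
E
python3 meas.py
```

```text
scene tin [199.  208.6] 616.5 [32. 20.]
scene red [258.7 216.6] 408.0 [46.1 10.2]
scene key [254.8 174. ] 37.0 [6. 8.]
stripe ((560.0137329101562, 1.5861759185791016), (171.47518920898438, 31.308263778686523), 0.16304634511470795)
 dir 0.025956832
 yellow [198.6 195.8] [[ 0.5   -0.182  0.045]]
 yellow [198.8 218.7] [[ 0.585 -0.18   0.045]]
side tin [278.6 243.1] 983.0 [24.9 43.1]
side red [254.1 210.5] 304.0 [ 7.  53.2]
side key [209.8 213.3] 42.0 [ 6. 10.]
stripe ((562.629150390625, 2.9796485900878906), (172.30255126953125, 31.748743057250977), 0.24464215338230133)
 dir 0.14110577
 yellow [295.1 237.5] [[ 0.602 -0.188  0.045]]
 yellow [266.6 245.5] [[ 0.516 -0.189  0.045]]
tin (array([ 0.54998192, -0.18378832,  0.04106566]), [np.float64(0.004930727761557816), np.float64(0.004930727761557822)])
red (array([ 0.56187085,  0.00317627, -0.00266638]), [np.float64(0.0022094721616591935), np.float64(0.002209472161659156)])
key (array([0.41589031, 0.00209713, 0.02925666]), [np.float64(0.00022895336247328498), np.float64(0.00022895336247338827)])
```

```bash
python3 -m crank '[[[0,0,0],0.975],[[0,0,0],0.975],[[0,0,0],0.975],[[0,0,0],0.975],[[0,0,0],0.975],[[0,0,0],0.975],[[0,0,0],0.975],[[0,0,0],0.975],[[0,0,0],0.975],[[-0.5,0.8,0],0],[[-1,0.8,0],0],[[-1,0.8,0],0]]' 0.5
```

```text
time: 1.7
ee_pos: [0.2844, 0.512, 0.2223]
eef_rot: [0.707, 0.707, -0.0, 0.0]
ft_force: [0.7, -0.1, -0.1]
width: 0.0434
grip_force: 0.0
```

```bash
python3 -m crank '[[[-1,0.8,0],0],[[-1,0.8,0],0],[[-1,0.8,0],0],[[-1,0.5,0],0],[[-1,0.5,0],0],[[-1,0.5,0],0],[[-1,0.5,0],0],[[-1,0.3,0],0],[[-1,0.3,0],0],[[-1,0.3,0],0],[[-1,0.3,0],0],[[-1,0.3,0],0]]'
python3 -m crank '[[[-1,0.2,0],0],[[-1,0.2,0],0],[[-1,0.2,0],0],[[-1,0.2,0],0],[[-1,0.2,0],0],[[-1,0.2,0],0],[[-1,0.2,0],0],[[-1,0.2,0],0],[[-1,0.2,0],0],[[-1,0.2,0],0],[[-1,0,0],0],[[-1,0,0],0]]'
python3 - <<'E'
from h import *
s=sensors.read_state();print(s['ee_pos'],s['eef_rot'])
cv2.imwrite('pics/w1.png',vision.camera('wrist')[:,:,::-1]);m=vision.camera_model('wrist');print(m)
E
```

```text
time: 3.2
ee_pos: [0.4609, 0.1519, 0.2225]
eef_rot: [0.707, 0.707, 0.0, -0.0]
ft_force: [0.6, -0.2, -0.4]
width: 0.0433
grip_force: 0.0
time: 4.7
ee_pos: [0.5206, -0.2079, 0.2224]
eef_rot: [0.707, 0.707, -0.0, -0.0]
ft_force: [0.5, 0.3, -0.3]
width: 0.0439
grip_force: 0.0
[ 0.52057641 -0.20787492  0.22237817] [ 7.07077929e-01  7.07135624e-01 -1.51037453e-05 -1.08330580e-04]
{'vertical_fov': 65.70646984690485, 'cx': 253.82299624683148, 'cy': 190.3429954921589, 'hand_eye': array([[-3.88493641e-04, -9.59317339e-01, -2.82329758e-01,
         7.73683682e-02],
       [ 9.99998956e-01,  2.03140617e-05, -1.44505089e-03,
         2.92636735e-04],
       [ 1.39199764e-03, -2.82330024e-01,  9.59316329e-01,
        -1.61495859e-01],
       [ 0.00000000e+00,  0.00000000e+00,  0.00000000e+00,
         1.00000000e+00]])}
```

View pics/w1.png

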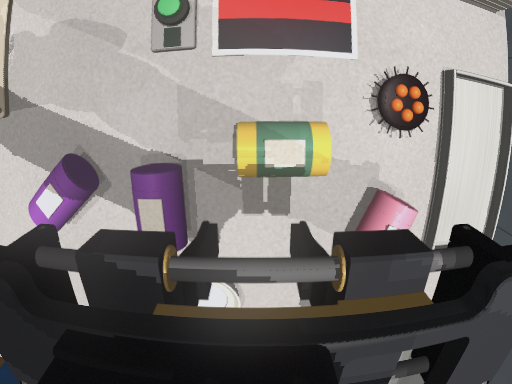

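The wrist view shows the tin at (283,149), nearly parallel to the stripe. The purple look-alike at (158,205) and the pink one at (388,222) are clear of the fingers' lane. I'll measure the tin here and triangulate it with the scene view.

```bash
cat > tin.py <<'E'
import sys
from h import *
def tin(box,sc=None):
    s=sensors.read_state();pose=(s['ee_pos'],s['eef_rot']);im=vision.camera('wrist')
    q=cv2.convexHull(biggest(mask(im,YG,box)));p=q[:,0]
    print('tin px',np.round(cen(q),1),cv2.boundingRect(q))
    y=mask(im,[((18,150,70),(34,255,255))],box);c,_=cv2.findContours(y,cv2.RETR_EXTERNAL,cv2.CHAIN_APPROX_NONE);c=sorted(c,key=cv2.contourArea)[-2:]
    c.sort(key=lambda k:cen(k)[0]);e=[plane('wrist',cen(k),.045,pose)[0] for k in c];d=e[1]-e[0]
    print('yellow ends',np.round(e,4).tolist(),'yaw',np.degrees(np.arctan2(d[1],d[0])).round(2))
    # axis: mean of the tangent planes' angles in the y-z plane
    C,D=ray('wrist',p,pose);a=np.arctan2(D[:,1],-D[:,2]);am=(a.min()+a.max())/2
    print('axis y at z33:',C[1]+np.tan(am)*(C[2]-.033),'radius check',(C[2]-.033)/np.cos(am)*np.sin((a.max()-a.min())/2))
    X=plane('wrist',p,.033,pose)[:,0];print('x range at axis height',X.min(),X.max())
    return ray('wrist',cen(q),pose),im,pose
if __name__=='__main__':
    t,im,pose=tin((200,100,360,200))
    print('tri tin',tri(t,ray('scene',[199,211])))
    k=cen(biggest(mask(im,GREEN,(145,0,200,28))));print('key',tri(ray('wrist',k,pose),ray('scene',[254.8,174])))
    q=biggest(mask(im,RED,(200,0,360,40)))[:,0];P=plane('wrist',q,0,pose);b=P[q[:,1]>12];print('stripe near edge y',b[:,1].min(),'xrange',P[:,0].min(),P[:,0].max())
E
python3 tin.py
```

```text
tin px [247.4 145.1] (238, 118, 20, 55)
yellow ends [[0.5062, -0.2054, 0.045], [0.6011, -0.2076, 0.045]] yaw -1.35
axis y at z33: -0.18239943396135924 radius check 0.032164915153767536
x range at axis height 0.500292411041569 0.5231821227555334
tri tin (array([ 0.51042204, -0.19034091, -0.02544674]), [np.float64(0.00022059442825160506), np.float64(0.00022059442825156887)])Traceback (most recent call last):
  File "tin.py", line 18, in <module>
    k=cen(biggest(mask(im,GREEN,(145,0,200,28))));print('key',tri(ray('wrist',k,pose),ray('scene',[254.8,174])))
          ~~~~~~~^^^^^^^^^^^^^^^^^^^^^^^^^^^^^^^
  File "h.py", line 25, in biggest
    c,_=cv2.findContours(m,cv2.RETR_EXTERNAL,cv2.CHAIN_APPROX_NONE);return max(c,key=cv2.contourArea)
                                                                           ~~~^^^^^^^^^^^^^^^^^^^^^^^
ValueError: max() iterable argument is empty
```

```bash
sed -i 's/^YG=.*/YG=[((18,110,40),(95,255,255))]/;s/^GREEN=.*/GREEN=[((45,90,50),(95,255,255))]/' h.py
sed -i 's/q=cv2.convexHull(biggest(mask(im,YG,box)))/mm=cv2.morphologyEx(mask(im,YG,box),cv2.MORPH_CLOSE,np.ones((7,7)));q=cv2.convexHull(biggest(mm))/' tin.py
python3 - <<'E'
from h import *
im=cv2.imread('pics/w1.png');h=cv2.cvtColor(im,cv2.COLOR_BGR2HSV)
print(h[8,168],h[125,283],h[165,252],h[125,245],h[150,320],h[170,283])
E
python3 tin.py
```

```text
[ 66 110 199] [ 68  59 125] [ 21 149 166] [ 22 147 193] [ 30 131 228] [56 44 92]
tin px [247.3 146.9] (238, 120, 20, 55)
yellow ends [[0.5171, -0.2015, 0.045], [0.5991, -0.2071, 0.045]] yaw -3.92
axis y at z33: -0.1830651008238937 radius check 0.03218981940796938
x range at axis height 0.5003281911770523 0.5232412721967754
tri tin (array([ 0.51033234, -0.1907437 , -0.02552659]), [np.float64(0.0006074525132554569), np.float64(0.00060745251325549)])
key (array([0.41286582, 0.00084131, 0.0233081 ]), [np.float64(0.0018019474476639915), np.float64(0.0018019474476639158)])
stripe near edge y -0.013786721871889826 xrange 0.47557718671506566 0.6476299507152835
```

```bash
sed -i 's/^YG=.*/YG=[((15,35,40),(95,255,255))]/' h.py; sed -i 's/(18,150,70),(34,255,255)/(15,90,70),(38,255,255)/' tin.py
python3 tin.py
```

```text
tin px [283.3 148.2] (236, 121, 96, 56)
yellow ends [[0.5119, -0.1807, 0.045], [0.5982, -0.1793, 0.045]] yaw 0.9
axis y at z33: -0.18201269510114193 radius check 0.03341534307837742
x range at axis height 0.49882428756383096 0.6145632790393472
tri tin (array([ 0.55428672, -0.18085358,  0.04028566]), [np.float64(0.0004031860568707264), np.float64(0.0004031860568707571)])
key (array([0.41383073, 0.00108133, 0.02491429]), [np.float64(0.0013865221274057026), np.float64(0.0013865221274057436)])
stripe near edge y -0.013812348718662382 xrange 0.4755990670851136 0.6476897710461369
```

```bash
python3 -m crank '[[[-0.87,0.58,0],0],[[-0.87,0.57,0],0],[[0,0,1],0],[[0,0,1],0],[[0,0,1],0],[[0,0,1],0],[[0,0,1],0],[[0,0,0.8],0],[[0,0,0],0]]'
```

```text
time: 6.02
ee_pos: [0.5545, -0.2571, 0.0469]
eef_rot: [0.707, 0.708, -0.0, -0.002]
ft_force: [-0.2, -0.3, -0.2]
width: 0.0436
grip_force: 0.0
```

```bash
python3 - <<'E'
from h import *
cv2.imwrite('pics/w2.png',vision.camera('wrist')[:,:,::-1])
E
```

```text
(no output)
```

View pics/w2.png

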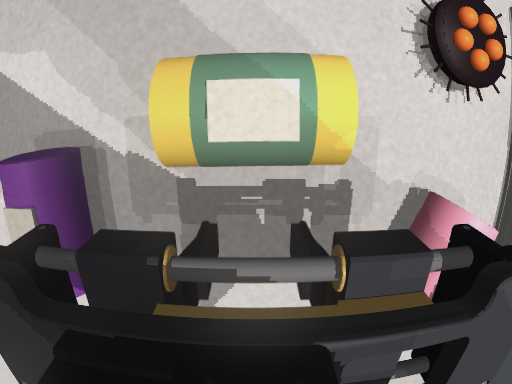

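The tin at (254,110) lies level in the wrist view and is centred on the fingers. I'll push slowly.

```bash
python3 -m crank '[[[0.5,0,0],0],[[0.4,0,0],0],[[0.2,0,0],0],[[0.15,0,0],0],[[0.15,0,0],0],[[0.15,0,0],0],[[0.15,0,0],0],[[0.15,0,0],0],[[0.15,0,0],0],[[0.15,0,0],0],[[0.15,0,0],0],[[0.15,0,0],0]]'
sed -i 's/^if __name__/def quick(box=(60,10,460,215)): return tin(box)\nif __name__/' tin.py; python3 -c "
from tin import *;print(sensors.read_state()['ee_pos']);quick()"
```

```text
time: 7.58
ee_pos: [0.5552, -0.1854, 0.0485]
eef_rot: [0.707, 0.707, 0.0, -0.0]
ft_force: [0.9, -0.1, 0.2]
width: 0.044
grip_force: 0.1
[ 0.5551708  -0.18542329  0.0485411 ]
tin px [248.4 163.9] (137, 112, 215, 103)
yellow ends [[0.5078, -0.1415, 0.045], [0.5985, -0.1407, 0.045]] yaw 0.52
axis y at z33: -0.1426688854033264 radius check 0.03148526725968766
x range at axis height 0.48014323488091326 0.616994065921769
```

```bash
python3 -m crank '[[[0.15,0,0],0],[[0.15,0,0],0],[[0.15,0,0],0],[[0.15,0,0],0],[[0.15,0,0],0],[[0.15,0,0],0],[[0.15,0,0],0],[[0.15,0,0],0],[[0.15,0,0],0],[[0.15,0,0],0],[[0.15,0,0],0],[[0.15,0,0],0]]'
python3 -c "
from tin import *;quick((60,10,460,222))"
python3 -m crank '[[[0.15,0,0],0],[[0.15,0,0],0],[[0.15,0,0],0],[[0.15,0,0],0],[[0.15,0,0],0],[[0.15,0,0],0],[[0.15,0,0],0],[[0.15,0,0],0],[[0.15,0,0],0],[[0.1,0,0],0],[[0.1,0,0],0]]'
python3 - <<'E'
from tin import *
a,im,p=quick((60,10,460,222));print(p);cv2.imwrite('pics/w3.png',im[:,:,::-1])
E
```

```text
time: 9.12
ee_pos: [0.5552, -0.1314, 0.0485]
eef_rot: [0.707, 0.707, 0.0, -0.0]
ft_force: [0.0, -0.2, 0.6]
width: 0.0434
grip_force: 0.1
tin px [245.8 167.2] (134, 112, 216, 110)
yellow ends [[0.507, -0.0892, 0.045], [0.5974, -0.0879, 0.045]] yaw 0.82
axis y at z33: -0.09094110298752078 radius check 0.03364010573394988
x range at axis height 0.4775878885755511 0.6158159216735217
time: 10.55
ee_pos: [0.5552, -0.0851, 0.0485]
eef_rot: [0.707, 0.707, 0.0, 0.0]
ft_force: [-0.2, -0.5, 0.1]
width: 0.0435
grip_force: 0.0
tin px [251.1 165.8] (135, 110, 234, 112)
yellow ends [[0.5062, -0.0418, 0.045], [0.5968, -0.0404, 0.045]] yaw 0.91
axis y at z33: -0.04402179094344911 radius check 0.03379432387650183
x range at axis height 0.4774202784789685 0.6272046832719349
(array([ 0.55518446, -0.08509815,  0.04852613]), array([7.07209381e-01, 7.07004166e-01, 2.87607334e-05, 4.48016895e-06]))
```

View pics/w3.png

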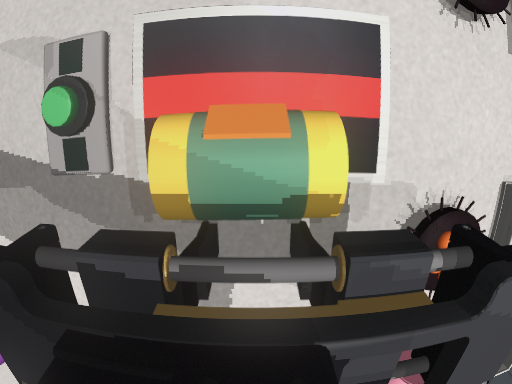

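The tin at (248,165) is rolling square and about to reach the stripe, with about 45 mm to go.

```bash

python3 -m crank '[[[0.15,0,0],0],[[0.15,0,0],0],[[0.15,0,0],0],[[0.15,0,0],0],[[0.15,0,0],0],[[0.15,0,0],0],[[0.15,0,0],0],[[0.1,0,0],0],[[0.1,0,0],0],[[0.05,0,0],0],[[0.05,0,0],0],[[0,0,0],0]]'
python3 - <<'E'
from tin import *
a,im,p=quick((130,10,400,222));print(p[0])
q=biggest(mask(im,RED,(100,10,420,222)))[:,0];P=plane('wrist',q,0,p);print('stripe y range',P[:,1].min(),P[:,1].max())
E
```

```text
time: 12.1
ee_pos: [0.5552, -0.0447, 0.0485]
eef_rot: [0.707, 0.707, 0.0, -0.0]
ft_force: [-0.2, 0.1, 0.0]
width: 0.0435
grip_force: 0.0
tin px [255.7 165. ] (144, 107, 231, 115)
yellow ends [[0.5055, -0.0017, 0.045], [0.5961, -0.0003, 0.045]] yaw 0.89
axis y at z33: -0.0024448865552667426 radius check 0.035431282948534516
x range at axis height 0.4862552336160477 0.6332325438507566
[ 0.55517125 -0.04470256  0.04849909]
stripe y range -0.014068917590186088 0.016493940165392934
```

```bash

python3 -m crank '[[[0.07,0,0],0],[[0.06,0,0],0],[[0,0,0],0],[[0,0,0],0],[[-0.3,0,0],0],[[-0.7,0,0],0],[[-1,0,0],0],[[-1,0,-1],0],[[0,0,-1],0],[[0,0,-1],0],[[0,0,-1],0],[[0,0,0],0]]'
python3 - <<'E'
from tin import *
a,im,p=quick((60,2,460,200));print(p[0]);cv2.imwrite('pics/w4.png',im[:,:,::-1])
sc=vision.camera('scene');cv2.imwrite('pics/s4.png',cv2.resize(sc[130:290,150:360],None,fx=3,fy=3)[:,:,::-1])
E
```

```text
time: 13.65
ee_pos: [0.5562, -0.132, 0.1707]
eef_rot: [0.707, 0.707, 0.001, 0.001]
ft_force: [0.4, 0.2, -0.3]
width: 0.0436
grip_force: 0.0
tin px [247.5  52.3] (189, 17, 118, 73)
yellow ends [[0.5073, -0.0005, 0.045], [0.5945, 0.0007, 0.045]] yaw 0.78
axis y at z33: -0.0008563607724930977 radius check 0.03695858233122787
x range at axis height 0.49176424273708474 0.6089522340508178
[ 0.55620374 -0.13200061  0.17067964]
```

View pics/w4.png

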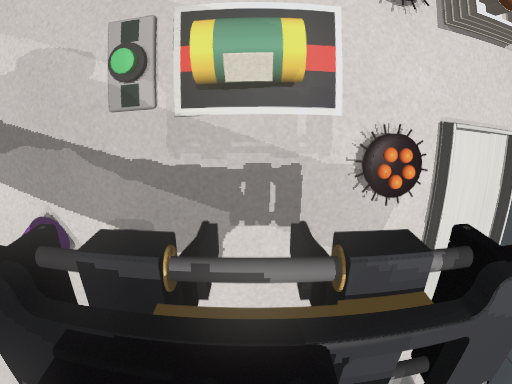

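View pics/s4.png

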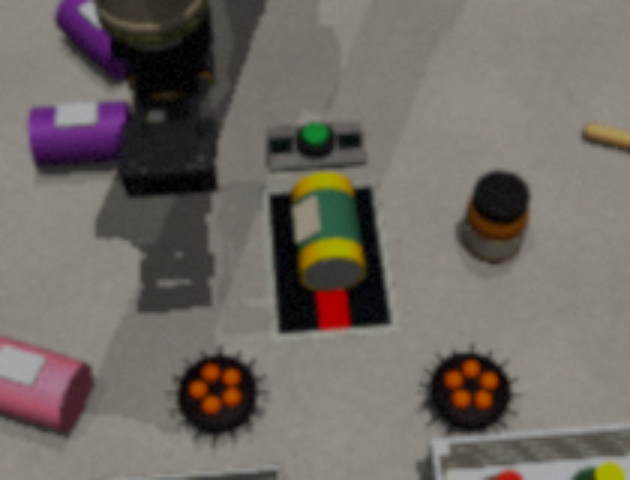

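The wrist view shows the tin at (248,52) lying along the red stripe, with stripe showing at both ends. The scene crop agrees: tin at (330,232), key at (315,138). Next I'll close the fingers and go over the key, checking its position first.

```bash
python3 - <<'E'
from tin import *
s=sensors.read_state();pose=(s['ee_pos'],s['eef_rot']);im=vision.camera('wrist')
k=cen(biggest(mask(im,GREEN,(100,35,150,90))));print(k,tri(ray('wrist',k,pose),ray('scene',[254.8,174])),plane('wrist',k,.032,pose))
E
python3 -m crank '[[[0.88,-0.93,0],0],[[0.89,-0.93,0],0],[[0.89,-0.93,0],0],[[0.89,-0.93,0],0],[[0.88,-0.93,0],0],[[0,0,1],0],[[0,0,1],0],[[0,0,1],0],[[0,0,0.5],0],[[0,0,0],0],[[0,0,0],0]]' 0 10
```

```text
[122.70451237263464, 60.54694323144105] (array([0.41538558, 0.0015959 , 0.02787008]), [np.float64(0.0004734544533781566), np.float64(0.0004734544533781087)]) [[4.17517512e-01 3.92302247e-04 3.20000000e-02]]
time: 15.18
ee_pos: [0.4158, 0.002, 0.0638]
eef_rot: [0.707, 0.707, -0.0, 0.0]
ft_force: [-0.7, 0.3, 0.6]
width: 0.0007
grip_force: 0.0
```

```bash
python3 -m crank '[[[0,0,0.4],0],[[0,0,0.3],0],[[0,0,0.2],0],[[0,0,0.1],0],[[0,0,0.1],0],[[0,0,0.05],0],[[0,0,0],0]]'
python3 -m crank '[[[0,0,0.05],0],[[0,0,0.04],0],[[0,0,0.02],0],[[0,0,0],0],[[0,0,0],0]]'
```

```text
time: 16.05
ee_pos: [0.4157, 0.002, 0.0291]
eef_rot: [0.707, 0.707, -0.0, -0.0]
ft_force: [-1.9, -0.3, 2.9]
width: 0.0003
grip_force: 1.6
time: 16.68
ee_pos: [0.4158, 0.0021, 0.0262]
eef_rot: [0.707, 0.707, 0.0, -0.0]
ft_force: [-5.7, -2.1, 16.1]
width: 0.0003
grip_force: 8.2
```

```bash
python3 -m crank '[[[0,0,0.03],0],[[0,0,0],0],[[0,0,0],0]]'; python3 -m crank '[[[0,0,-0.1],0],[[0,0,-0.3],0],[[0,0,-0.5],0],[[0,0,-1],0],[[0,0,-1],0],[[0,0,-1],0],[[-1,-0.3,-1],0],[[-1,0,0],0],[[-1,0,0],0],[[-1,0,0],0],[[0,0,0],0],[[0,0,0],0]]'
python3 - <<'E'
from tin import *
a,im,p=quick((60,2,460,200));cv2.imwrite('pics/w5.png',im[:,:,::-1])
cv2.imwrite('pics/s5.png',vision.camera('scene')[:,:,::-1])
E
```

```text
time: 17.05
ee_pos: [0.4159, 0.0021, 0.026]
eef_rot: [0.707, 0.707, 0.0, -0.001]
ft_force: [-12.0, -2.4, 32.3]
width: 0.0002
grip_force: 15.9
time: 18.55
ee_pos: [0.4068, -0.1173, 0.1719]
eef_rot: [0.707, 0.707, 0.0, -0.0]
ft_force: [0.1, 0.7, 0.3]
width: 0.0006
grip_force: 0.0
tin px [387.9  74. ] (335, 37, 111, 71)
yellow ends [[0.5138, 0.0, 0.045], [0.6018, 0.0013, 0.045]] yaw 0.85
axis y at z33: -0.0005034246011374685 radius check 0.03653297499814398
x range at axis height 0.48904147758844174 0.6259471533133756
```

View pics/s5.png

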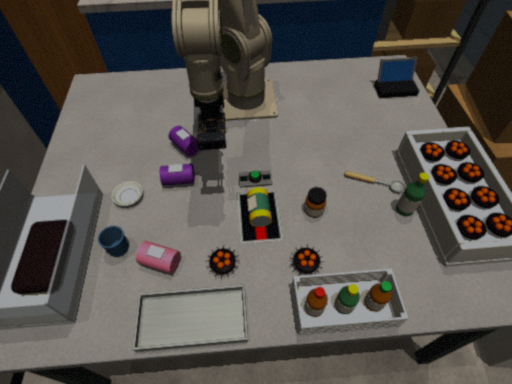

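View pics/w5.png

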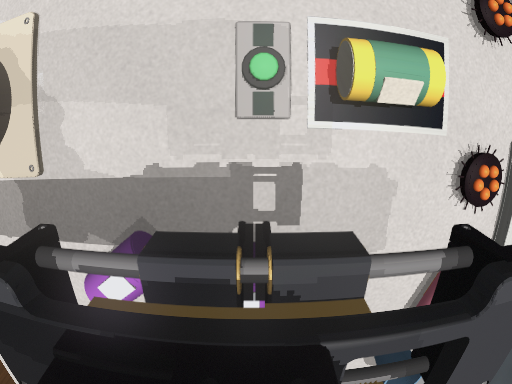

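The tin still lies on the stripe (scene (259,206), wrist (388,74)), the key is back up at (264,66), and the neighbouring objects haven't moved. I'll hand it in.

```bash
python3 -c "
from bench import r;print(r.close_job())"
```

```text
the job is handed in; nothing more can be done
None
```

The job is handed in, with no verdict shown: the tin lies along the red stripe, its axis within about 2 mm of the stripe's centre line, and the green key was then pressed fully down and let go.

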